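# Lock the amber lid on the bench polisher

## Robot

A 6-joint arm with a two-finger parallel gripper is mounted at the origin on the work surface. World frame = base frame: x ahead of the robot, y to its left, z up, the work surface at z = 0. Lengths are in mm, angles in rad, forces in N, time in s.
With the tool pointing down it reaches from about 350 to 975 mm from the base axis. Payload 7.1 kg.
Tool frame: the origin (TCP) lies at the very end of the fingers, on their centre line; the grasp point (between the pads) lies 19 mm behind it; z points along the fingers, y is the direction in which the jaws open and shut (so a half turn about z gives the same grasp; the last joint's range is limited). The gripper opens to 88 mm and grips with 3 to 60 N. Pads are 20 mm wide; open, the fingers measure 115 mm over their backs; the gripper's body (75 mm by 178 mm) begins 61 mm behind the grasp point.
Start: joints at [1.191, 0.423, 1.63, -0, 1.089, -0.019], TCP at [220.607, 584.754, 222.675] pointing down, gripper open.
Joint ranges: [-3, 3], [-0.9, 2.11], [0.09, 2.58], [-1.31, 4.45], [0.11, 2.69], [-2.54, 2.54]. Speed limits (rad/s): [2.39, 2.39, 3.01, 3.14, 3.14, 3.14].

## Interface

Orientations are given as a rotation vector (axis times angle).
In Python, from workcell import * gives the robot as it stands.
- The arm moves only by the tool play_rows, never from a script. Its argument "plan" is text: rows parted by semicolons, each of 7 numbers parted by spaces: the finger opening in cm, from 0 to 8.78, then the shift along the tool's x, y, z in cm, then the turn, a rotation vector about the tool's x, y, z in degrees. A call has 1 to 20 rows; each row shifts and turns the commanded pose from where the row before left it, along the tool's axes as they then stand; what a row does not reach is not made up. A row lasts 1/8 s, in which the tool goes at most 62.5 mm and 10.7 degrees, less where a joint would pass 70% of its speed; a pose out of reach is approached as far as the arm can. A call is refused whole if a number of a shift passes 6.25 or a number of a turn 10.7, either way. A call with a gripper value outside its range is refused whole. The fingers move at their own pace and stop on an object; the grip force is fixed at half the most. Time passes only in rows, so rows that do not move let the fingers close. It gives the time, the measured TCP pose, the force and the opening at its end, in the units of the state.
- get_obs(): the state, without advancing time (a new reading comes with each control period).
- get_image(name): name is "scene" or "top" or "wrist"; returns a dict with "pixels" (420x560x3 uint8, red, green, blue), "range_z" (420x560 float32, mm along the optical axis (not along the pixel's ray), 0 where there is no reading), "fx", "fy", "cx", "cy" (pixels), "eye" and "attitude" of the camera in the world. Camera axes: x right, y down, z forward; pixel columns grow to the right and rows downward; lengths in mm; the calibration is good to about 2 mm. A picture is of the moment at which its call begins.
- close_job(): hands the job in, once; it reports no verdict.
The state is a dict: "t": time; "qpos": joint angles; "qvel": joint speeds; "joint_torque": joint torques, N m; "ee_pos": TCP position; "orientation": TCP orientation; "ft_force": force on the tool from outside, world axes, zero at the start; "moment": the same for the moment, N m; "width": finger opening in mm.
Only numpy, scipy, OpenCV 4.12 (cv2) and the standard library are available. Lean on these libraries where they do the work, as an engineer would, in place of code of your own. Each camera call takes 0.05 s, during which the arm holds its last target. There are 200 camera calls.

## Task

Two small pin polishers stand on the goldsmith's bench. The amber lid has been dropped into its pot but not locked: take it by its bar handle, push it down against the spring, turn it a quarter turn clockwise (seen from above) and let it come up, so that it sits locked in its pot; then let go. Leave the blue lid of the other polisher, which is already locked, as it is.

Things in the scene. Friction and masses are not known exactly. Their poses are not given: they have to be found in the camera images.
- lid: Amber lid, loose, 0.2 kg. Origin: centre of its underside, z up. Plug 60 mm across, 24 mm high; on it a bar handle, 56 long (along x), 14 thick (y), 36 high (z 24 to 60), white line on top: grip it across y at z about 46. Two lugs in line with the bar, 6 thick, reach 41 mm from the axis. They start in the collar's slots, origin 124 mm above the bench, bar within 8 deg of the polisher's x.
- polisher: The amber lid's polisher, fixed to the bench, the lid on its axis: grey drum 140 mm across, 45 high, dark pot 108 mm across on it. Origin: centre of the underside, z up; the collar's two open slots lie at +x and -x, a black knob on the front at -x. In the pot a spring plate carries the lid: 4 N, then 0.45 N more per mm, bottom stop 20 mm down.
- collar (a point): Centre of the polisher's aluminium collar, at its top, 130 mm above the bench; opening 66 mm, outside 108 mm. Pushed down more than 12 mm (16 is good), the lid turns, clockwise from above only, from the slots to the two green marks at 82 deg (72 to 92 will do, stop at 95). Let up there, its lugs rise into notches: lid origin 12 mm below this point, 6 mm lower than at the start.
- other_lid: Blue lid of the same shape and size (origin: centre of its underside, bar along x), already locked in the other, identical polisher, at least 200 mm from the amber lid. Leave it alone. A soldering block, a tin and a glass jar, all under 80 mm high, also stand on the bench, at least 100 mm from the amber lid's axis.
Mind the look-alikes: they are no part of the job. Leave any red look-alike of the lid alone.

How it is judged:
By the outcome, as a careful person would: the job done as asked, in the order asked, and still so for the second after the job is handed in, with the robot touching nothing.
It also fails if it takes over 32 s, if anything falls off the work surface, if the arm or the gripper's body presses on something with over 40 N, if the wrist force passes 120 N, or if a joint passes its speed limit or range.

## Working session

There is one attempt and no reset: what is moved stays moved. The work goes in short steps, Python scripts to look and compute and a tool call to move; the robot and the scene stay as the last step left them, time stands still between calls to the robot, and variables do not carry over. Pictures are saved under pics/ and viewed, about 8 in all and at most 12, crops included, and the job is handed in when it is done.

Besides the shell and the picture viewer there is one more tool, called after ">>>" as name(argument=value, ...), one argument or row to a line, values as JSON. play_rows: Moves the arm, as the interface text tells. Its arguments: {"type":"object","properties":{"plan":{"type":"string"}},"required":["plan"]}

```bash
mkdir -p pics; cat > h.py <<'E'
from workcell import *
import numpy as np, cv2
from scipy.spatial.transform import Rotation as R
def rot(im):
    a=np.array(im["attitude"],float)
    return a if a.shape==(3,3) else R.from_rotvec(a).as_matrix() if a.size==3 else R.from_quat(a).as_matrix()
def pts(im):
    z=im["range_z"]; v,u=np.mgrid[:z.shape[0],:z.shape[1]]
    p=np.stack([(u-im["cx"])/im["fx"]*z,(v-im["cy"])/im["fy"]*z,z],-1)
    return p@rot(im).T+np.array(im["eye"])
def save(im,n): cv2.imwrite("pics/"+n,im["pixels"][...,::-1])
E
python3 - <<'E'
from h import *
for n in("scene","top"):
    im=get_image(n); save(im,n+"1.png"); print(n,im["eye"],im["attitude"],im["fx"])
print(get_obs())
E
```

```text
scene [1124.22079996  147.31768039  762.75517496] [-1.59004116 -2.08821175  0.78096771] 499.19323740931594
top [ 426.05236041  -12.78201861 1010.80623049] [-2.10746409  2.13092216 -0.16800299] 465.1585234521987
{'t': 0.1, 'qpos': array([ 1.19103046e+00,  4.23731494e-01,  1.63057273e+00, -3.27125110e-07,
        1.08860401e+00, -1.89890603e-02]), 'qvel': array([-0.000181  ,  0.0002151 , -0.00174702,  0.00076323,  0.00117781,
        0.00016863]), 'joint_torque': array([-9.32511721e-04, -5.45614386e+01, -2.74322516e+01,  6.45036972e-02,
        1.88810402e-02, -4.48978608e-05]), 'ee_pos': array([220.417301  , 584.32972359, 222.0160381 ]), 'orientation': array([-5.63591395e-01, -3.09036078e+00,  2.02549880e-03]), 'ft_force': array([-0.15612442,  0.25695614, -0.39948642]), 'moment': array([-0.06066627,  0.00089764, -0.05250957]), 'width': 88.04565432400375}
```

View pics/top1.png

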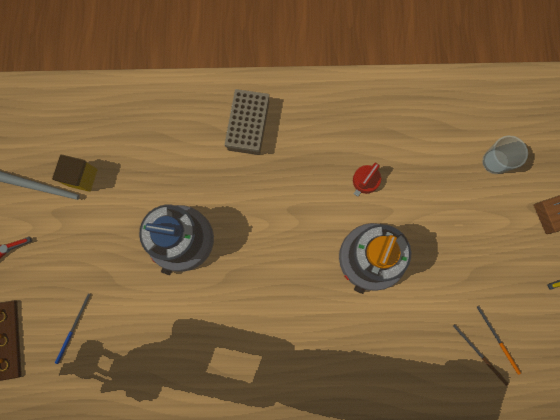

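View pics/scene1.png

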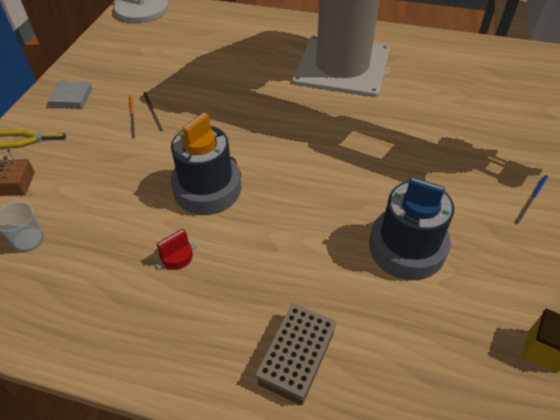

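The top view shows the amber lid at px (383,252), with its polisher's knob near (360,289). The blue lid is at (165,232) and the red look-alike at (367,178). Next I'll measure the amber lid and collar.

```bash
cat >> h.py <<'E'
def measure(im):
    P=pts(im); hsv=cv2.cvtColor(im["pixels"],cv2.COLOR_RGB2HSV)
    am=cv2.inRange(hsv,(10,160,90),(25,255,255))>0
    ok=im["range_z"]>0
    n,l,st,c=cv2.connectedComponentsWithStats((am&ok&(P[...,2]>100)&(P[...,2]<200)).astype(np.uint8))
    i=1+np.argmax(st[1:,4]); m=l==i; p=P[m]
    print("amber",m.sum(),p.mean(0),"zmax",np.percentile(p[:,2],[2,50,98]))
    # bar top incl. white line: all points above collar near it
    c0=p.mean(0)[:2]; near=ok&(np.hypot(*(P[...,:2]-c0).transpose(2,0,1))<45)
    q=P[near&(P[...,2]>175)&(P[...,2]<192)][:,:2].astype(np.float32)
    r=cv2.minAreaRect(q); d=cv2.fitLine(q,cv2.DIST_L2,0,.01,.01).ravel()
    print("bar n",len(q),"rect",r,"dir deg",np.degrees(np.arctan2(d[1],d[0])))
    k=ok&(np.hypot(*(P[...,:2]-c0).transpose(2,0,1))<75)&(abs(P[...,2]-130)<5)
    g=P[k&~am]; 
    e=cv2.minEnclosingCircle(g[:,:2].astype(np.float32)); print("collar",len(g),e,np.median(g[:,2]))
    gr=k&(cv2.inRange(hsv,(45,90,50),(85,255,255))>0); 
    n,l,st,cc=cv2.connectedComponentsWithStats(gr.astype(np.uint8))
    for i in range(1,n):
        if st[i,4]>2: print("green",st[i,4],P[l==i].mean(0))
E
python3 - <<'E'
from h import *
for n in("top","scene"): print(n); measure(get_image(n))
im=get_image("top"); P=pts(im); print("knob",P[289,360],"blue",P[230,160])
E
```

```text
top
amber 808 [ 499.68239887 -181.45164133  156.95704656] zmax [132.89056158 148.95420896 186.03990879]
bar n 261 rect ((500.7926330566406, -185.39964294433594), (14.254963874816895, 56.168128967285156), 65.99512481689453) dir deg -24.243105
collar 1459 ((501.229248046875, -185.67799377441406), 54.102325439453125) 129.68265807068394
green 14 [ 512.21246203 -145.68217728  131.27938749]
green 16 [ 488.88118553 -225.15872733  130.5640185 ]
scene
amber 933 [ 511.14762234 -176.89044777  157.03943134] zmax [131.33317154 150.69674965 184.43653176]
bar n 247 rect ((501.93292236328125, -184.39456176757812), (16.302196502685547, 56.781002044677734), 66.51445770263672) dir deg -24.822247
collar 984 ((501.9958801269531, -183.89923095703125), 55.995967864990234) 129.61452971038432
green 5 [ 489.48233229 -226.82063176  131.73769456]
green 7 [ 511.93468409 -146.04730291  131.22784007]
knob [ 433.4812853  -154.90252723   35.62162641] blue [541.2731598  223.4263535  178.49361711]
```

The centre is at (501,-185) and the bar lies at about -24.4° in the world. The green-mark axis at 74° and the knob at 156° agree with that. I'll move above the lid now.

>>> play_rows(
  plan="8.78 -1.7 -1.9 0 0 0 0; 8.78 -3.4 -4 0 0 0 0; 8.78 -3.4 -4 0 0 0 0; 8.78 -3.4 -4 0 0 0 0; 8.78 -3.4 -4 0 0 0 0; 8.78 -3.4 -4 0 0 0 0; 8.78 -3.4 -4 0 0 0 0; 8.78 -3.4 -4 0 0 0 0; 8.78 -3.4 -4 0 0 0 0; 8.78 -3.4 -4 0 0 0 0; 8.78 -3.4 -4 0 0 0 0; 8.78 -3.4 -4 0 0 0 0; 8.78 -3.4 -4 0 0 0 0; 8.78 -3.4 -4 0 0 0 0; 8.78 -3.4 -4 0 0 0 0; 8.78 -3.4 -4 0 0 0 0; 8.78 -0.8 -0.2 0 0 0 3.6; 8.78 0 0 0 0 0 0; 8.78 0 0 0 0 0 0",
)

```text
t: 2.62
ee_pos: [501.4, -184.5, 222.5]
orientation: [-0.658, -3.071, -0.0]
ft_force: [0.6, 0.4, 0.3]
width: 87.4
```

```bash
cat >> h.py <<'E'
def state():
    o=get_obs(); M=R.from_rotvec(o["orientation"]).as_matrix()
    print("t",o["t"],"tcp",o["ee_pos"].round(1),"q",o["qpos"].round(2),"w",o["width"],"F",o["ft_force"].round(1),"M",o["moment"].round(2))
    print("tool y deg",np.degrees(np.arctan2(M[1,1],M[0,1])),"z",M[:,2].round(3))
    return o,M
E
python3 - <<'E'
from h import *
o,M=state()
im=get_image("wrist"); save(im,"wrist1.png"); measure(im)
for c in [(501,-185,130)]: print("delta tool",M.T@(np.array(c)-o["ee_pos"]))
E
```

```text
t 2.625 tcp [ 501.4 -184.5  222.5] q [-0.37  0.29  1.83  0.    1.02 -1.52] w 87.39407961773368 F [0.6 0.4 0.3] M [-0.01  0.01  0.02]
tool y deg 65.82090077888701 z [-0.001  0.    -1.   ]
amber 6052 [ 498.18603808 -184.04172408  157.49186022] zmax [138.49299517 147.93206189 184.32387867]
bar n 2210 rect ((500.94873046875, -185.76751708984375), (13.702095985412598, 55.175758361816406), 66.03797149658203) dir deg -23.728245
collar 9381 ((501.6710205078125, -185.95278930664062), 54.24110412597656) 129.2988548017318
green 147 [ 512.94783752 -146.47755383  130.75336107]
green 134 [ 489.79867592 -225.25502949  130.58211809]
delta tool [ 0.13063984 -0.60444499 92.50189701]
```

View pics/wrist1.png

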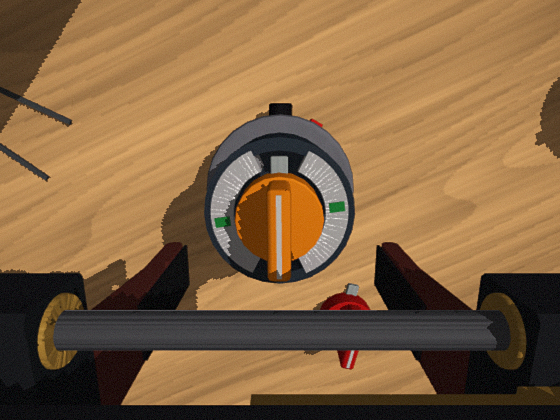

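The wrist view shows the bar at (280,230), centred between the fingers and parallel to the pads. The green marks are at (222,222) and (337,207). I'll descend and grip.

>>> play_rows(
  plan="8.78 0 -0.1 1.5 0 0 0; 8.78 0 0 2 0 0 0; 8.78 0 0 1.6 0 0 0; 8.78 0 0 1.2 0 0 0; 8.78 0 0 0.7 0 0 0; 8.78 0 0 0 0 0 0; 1.2 0 0 0 0 0 0; 1.2 0 0 0 0 0 0; 1.2 0 0 0 0 0 0; 1.2 0 0 0 0 0 0; 1.2 0 0 0 0 0 0; 1.2 0 0 0 0 0 0; 1.2 0 0 0 0 0 0; 1.2 0 0 0 0 0 0",
)

```text
t: 4.42
ee_pos: [501.5, -186.1, 152.7]
orientation: [-0.66, -3.071, 0.0]
ft_force: [-0.5, 1.2, -0.4]
width: 14.6
```

>>> play_rows(
  plan="0.8 0 0 0 0 0 0; 0.8 0 0 0 0 0 0; 0.8 0 0 0.3 0 0 0; 0.8 0 0 0.4 0 0 0; 0.8 0 0 0.4 0 0 0; 0.8 0 0 0.3 0 0 0; 0.8 0 0 0.2 0 0 0; 0.8 0 0 0 0 0 0; 0.8 0 0 0 0 0 0",
)

```text
t: 5.55
ee_pos: [501.6, -186.1, 137.0]
orientation: [0.66, 3.071, -0.0]
ft_force: [-2.9, 0.8, 8.6]
width: 13.6
```

```bash
python3 - <<'E'
from h import *
state()
E
```

```text
t 5.55 tcp [ 501.6 -186.1  137. ] q [-0.38  0.41  1.89 -0.    0.84 -1.52] w 13.61546089535871 F [-2.9  0.8  8.6] M [ 0.2   0.56 -0.05]
tool y deg 65.72737366455729 z [ 0. -0. -1.]
```

>>> play_rows(
  plan="0.8 0 0 0.1 0 0 3; 0.8 0 0 0 0 0 6; 0.8 0 0 0 0 0 7; 0.8 0 0 0 0 0 7; 0.8 0 0 0 0 0 7",
)

```text
t: 6.18
ee_pos: [502.7, -186.6, 136.5]
orientation: [1.437, 2.791, 0.0]
ft_force: [-1.0, -0.6, 8.7]
width: 14.3
```

```bash
python3 - <<'E'
from h import *
state()
im=get_image("wrist"); save(im,"wrist2.png")
E
```

```text
t 6.175 tcp [ 502.7 -186.6  136.5] q [-0.38  0.41  1.89 -0.    0.84 -1.  ] w 14.255560191673123 F [-1.  -0.6  8.7] M [-0.14  0.25  0.15]
tool y deg 35.516804248159424 z [ 0.002 -0.001 -1.   ]
```

View pics/wrist2.png

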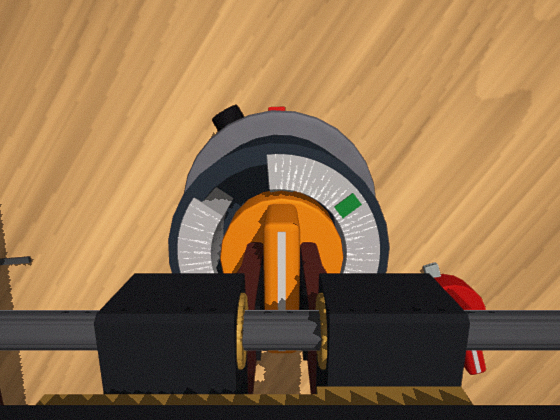

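The bar still sits vertically between the pads, so it turned with the gripper, and it moves freely with low torque. The green mark is at (347,206). I'll continue to 82–83°.

>>> play_rows(
  plan="0.8 0 0 0 0 0 7; 0.8 0 0 0 0 0 7; 0.8 0 0 0 0 0 7; 0.8 0 0 0 0 0 7; 0.8 0 0 0 0 0 7; 0.8 0 0 0 0 0 7; 0.8 0 0 0 0 0 7; 0.8 0 0 0 0 0 3; 0.8 0 0 0 0 0 0",
)

```text
t: 7.35
ee_pos: [502.7, -186.6, 136.5]
orientation: [2.512, 1.883, 0.002]
ft_force: [0.3, -1.4, 9.4]
width: 13.7
```

```bash
python3 - <<'E'
from h import *
state()
im=get_image("wrist"); save(im,"wrist3.png")
E
```

```text
t 7.35 tcp [ 502.7 -186.6  136.5] q [-0.38  0.41  1.89 -0.    0.84 -0.09] w 13.706057009251913 F [ 0.3 -1.4  9.4] M [-0.19  0.21 -0.01]
tool y deg -16.29945825896115 z [ 0.003 -0.001 -1.   ]
```

View pics/wrist3.png

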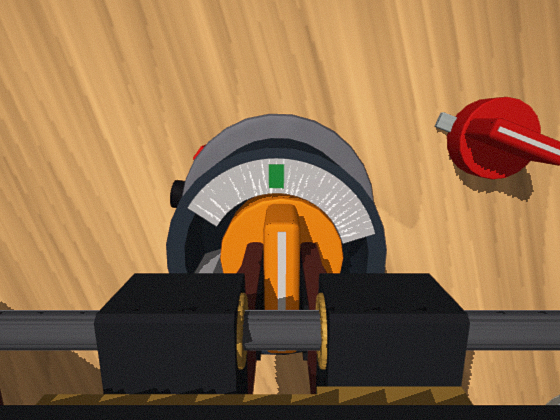

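The bar at (281,240) now lines up with the green mark at (276,176). I'll let it up and release.

>>> play_rows(
  plan="0.8 0 0 -0.2 0 0 0; 0.8 0 0 -0.3 0 0 0; 0.8 0 0 -0.3 0 0 0; 0.8 0 0 -0.15 0 0 0; 0.8 0 0 0 0 0 0; 0.8 0 0 0 0 0 0",
)

```text
t: 8.15
ee_pos: [502.7, -186.6, 145.6]
orientation: [2.512, 1.883, 0.002]
ft_force: [2.8, -1.8, 3.9]
width: 13.9
```

```bash
python3 - <<'E'
from h import *
state()
E
```

```text
t 8.15 tcp [ 502.7 -186.6  145.6] q [-0.38  0.4   1.88 -0.    0.85 -0.09] w 13.896259577289173 F [ 2.8 -1.8  3.9] M [-0.5  -0.47  0.01]
tool y deg -16.272652600556487 z [ 0.003 -0.001 -1.   ]
```

>>> play_rows(
  plan="2.5 0 0 0 0 0 0; 4 0 0 0 0 0 0; 5 0 0 0 0 0 0; 5 0 0 0 0 0 0; 5 0 0 0 0 0 0; 5 0 0 -1 0 0 0; 5 0 0 -2 0 0 0; 5 0 0 -3 0 0 0; 5 0 0 -3 0 0 0; 5 0 0 -1 0 0 0; 5 0 0 0 0 0 0",
)

```text
t: 9.52
ee_pos: [501.7, -186.1, 245.7]
orientation: [2.513, 1.884, 0.001]
ft_force: [-0.1, 0.5, -0.8]
width: 50.1
```

```bash
python3 - <<'E'
from h import *
o,M=state()
im=get_image("wrist"); save(im,"wrist4.png"); 
P=pts(im); z=P[...,2]; near=(im["range_z"]>0)&(np.hypot(P[...,0]-501.4,P[...,1]+186)<40)
q=P[near&(z>165)&(z<195)]; r=cv2.minAreaRect(q[:,:2].astype(np.float32)); d=cv2.fitLine(q[:,:2].astype(np.float32),2,0,.01,.01).ravel()
print(r,"deg",np.degrees(np.arctan2(d[1],d[0])),"top z",np.percentile(q[:,2],[5,25,50,75,95]))
k=np.hypot(P[...,0]-501.4,P[...,1]+186); print("collar z",np.median(z[(k>40)&(k<52)&(abs(z-130)<6)]))
for h in (1,-1):
  e=(q[:,:2]-[501.4,-186])@d[:2]*h>15; print("end z",np.median(q[e,2]))
s=get_image("scene"); save(s,"scene2.png")
E
```

```text
t 9.525 tcp [ 501.7 -186.1  245.7] q [-0.38  0.26  1.81 -0.    1.07 -0.09] w 50.12715893439263 F [-0.1  0.5 -0.8] M [-0.03  0.11  0.04]
tool y deg -16.27146399981224 z [ 0.001 -0.001 -1.   ]
((504.6936340332031, -185.11090087890625), (55.44715881347656, 13.620423316955566), 73.55657196044922) deg 73.56028 top z [174.90921936 176.72035996 177.41775308 178.0600544  178.83284342]
collar z 129.2076400190428
end z 177.2284116861519
end z 177.49055134381035
```

View pics/wrist4.png

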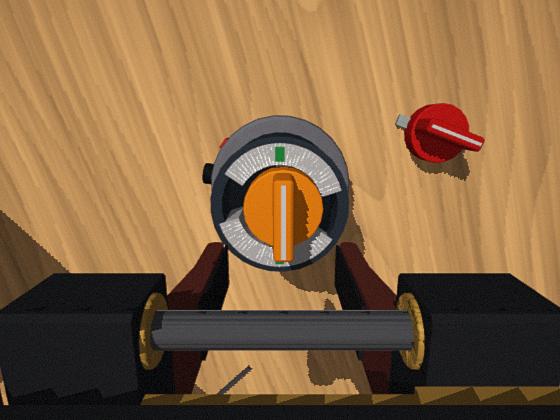

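View pics/scene2.png

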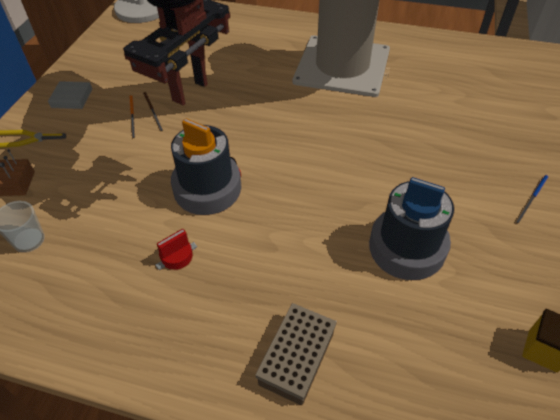

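The bar points at the green marks at (280,154) and (280,262). Its top is level and 48.2 mm above the collar (48 expected when locked), at about 82° of turn. The blue lid and the other objects haven't moved, so I'm handing in.

```bash
python3 -c "
from workcell import *
print(close_job())"
```

```text
the job is handed in; nothing more can be done
None
```

The amber lid is locked in its pot, and I handed the job in at about 9.6 s of the 32 s allowed. I gripped it by the bar, pushed it down about 16 mm, turned it 82° clockwise, let it rise, and released it. The arm then moved about 100 mm up, clear of everything.

- **Lock:** the bar lies at 73.6° in the world frame, in line with the green marks (about 74°). Its top is level and 48.2 mm above the collar, against 48 mm expected when locked.
- **Forces:** the measured wrist force stayed under about 10 N at every reading. It read about 9 N under full push, where the spring figures give about 11 N.
- **Other objects:** the blue lid and the red look-alike look unmoved in the last pictures; I did not measure them again.
- **Disagreement:** in the last wrist depth image, the bar's centre measured about 3 mm off the axis. That is within the 3 mm of play around the plug, and the lid sits level.

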